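Slide the spare monitor battery along the rail into its charging pocket

ROBOT

A 7-joint arm with a two-finger parallel gripper is mounted at the origin on the work surface. World frame = base frame: x ahead of the robot, y to its left, z up, the work surface at z = 0. Lengths are in m, angles in rad, forces in N, time in s.
With the tool pointing down it reaches from about 0.35 to 0.9 m from the base axis. Payload 8.1 kg.
Tool frame: the origin (TCP) lies between the finger pads; the fingertips stand 25 mm ahead of it and the grasp point (between the pads) lies 6 mm ahead of it; z points along the fingers, y is the direction in which the jaws open and shut (so a half turn about z gives the same grasp; the last joint's range is limited). The gripper opens to 92 mm and grips with 3 to 60 N. Pads are 19 mm wide; open, the fingers measure 130 mm over their backs; the gripper's body (75 mm by 190 mm) begins 47 mm behind the grasp point.
Start: joints at [-1.437, 0.434, 0.025, 1.573, -0.012, 1.134, -0.075], TCP at [0.147, 0.608, 0.252] pointing down, gripper open.
Joint ranges: [-2.62, 2.62], [-0.44, 2.09], [-1.27, 1.32], [0.08, 2.57], [-1.32, 4.46], [0.12, 2], [-2.74, 2.74]. Speed limits (rad/s): [2.22, 2.22, 3.01, 3.01, 3.14, 3.14, 3.14].

INTERFACE

Orientations are given as a rotation vector (axis times angle).
In Python, from cell import * gives the robot as it stands.
- The arm moves only by the shell command python3 -m jog 'ROWS' [FORCE]. ROWS is JSON, one flat list of numbers, 5 for each row, row after row: the finger opening in mm, from 0 to 91.8, then the shift along the tool's x, y, z in units of 40 mm (1.0 is 40 mm), then the turn about the tool's z in units of 6 degrees (1.0 is 6 degrees). A call has 1 to 20 rows; each row shifts and turns the pose as measured when the row begins, along the tool's axes as they then stand; what a row does not reach is not made up. A row lasts 1/12 s, in which the tool goes at most 41.7 mm and 7.16 degrees, less where a joint would pass 70% of its speed; a pose out of reach is approached as far as the arm can. A call is refused whole if a number of a shift passes 1 or a number of a turn 1, either way. A call with a gripper value outside its range is refused whole. The fingers move at their own pace and stop on an object; FORCE is the grip in N (left out, the last holds). Time passes only in rows, so rows that do not move let the fingers close. It gives the time, the measured TCP pose, the force and the opening at its end, in the units of the state.
- observe(): the state, without advancing time (a new reading comes with each control period).
- get_image(name): name is "scene" or "top"; returns the picture (420x560x3 uint8, red, green, blue); there is no depth.
- camera_params(name): a dict with "intrinsics" (3x3 intrinsics, pixels), "xyz" and "orientation" of the camera in the world. Camera axes: x right, y down, z forward; pixel columns grow to the right and rows downward; lengths in m; the calibration is good to about 2 mm. A picture is of the moment at which its call begins. camera_params takes no time and is no camera call.
- sign_off(): hands the job in, once; it reports no verdict.
The state is a dict: "clock": time; "joints": joint angles; "dq": joint speeds; "joint_efforts": joint torques, N m; "position": TCP position; "ee_rot": TCP orientation; "force": force on the tool from outside, world axes, zero at the start; "ft_torque": the same for the moment, N m; "width": opening from 0.0 (shut) to 1.0 (fully open).
Only numpy, scipy, OpenCV 4.12 (cv2) and the standard library are available. Lean on these libraries where they do the work, as an engineer would, in place of code of your own. Each camera call takes 0.05 s, during which the arm holds its last target. There are 200 camera calls.

TASK

The spare monitor battery lies loose on the charging tray. With the fingertips, push it square against the tray's back rail, then slide it along, kept against that rail, into the free corner pocket until it is fully home against the end stop, and leave it there. Do not pick it up or tip it, and leave the battery already in the other pocket and everything around undisturbed.

Things in the scene. Friction and masses are not known exactly. Their poses are not given: they have to be found in the camera images.
- pack: The loose spare battery: flat black block 46 (its x) x 72 (its y, long) x 18 mm high, 0.11 to 0.23 kg, with a grey label on top. It is to be moved. Origin: centre of its underside. It lies on the tray floor in front of the rail, turned up to about 30 degrees from it; either end may lead into the pocket.
- tray: Fixed aluminium charging tray, 220 (x) x 480 (y) mm; place and yaw vary. Origin: centre of its underside, on the table. Floor top at z = 6 mm. A straight rail along its y stands at the far (+x) edge, with a corner pocket at each end. A battery flush against the rail has its origin at tray x = +67 mm.
- rail (a point): Middle of the rail's face (towards the robot) at the tray floor: tray x = +90 mm. The rail runs along tray y; its top is 20 mm above the tray floor.
- stop_left (a point): Inner corner of the +y pocket, at floor level, where rail face and end stop face meet: tray y = +200 mm. The stop is a grey block 40 mm long (y), 75 mm wide (x), 40 mm above the floor. A lip parallel to the rail, 40 mm long from the stop, inner face 49 mm from the rail, 6 mm thick, 12 mm high, ends in a flared mouth reaching to tray y = 144 mm, x = 27 mm.
- stop_right (a point): The same corner of the -y pocket, a mirror image: tray y = -200 mm. A pocket takes a battery endways with 3 mm play; about 16 mm of a seated battery sticks out past the flare.
- bay: The free pocket: a thin brass contact strip (24 x 34 mm, practically flush) on the tray floor in it. Origin: on the floor where the battery's origin must come to be, 67 mm in tray x and +164 or -164 mm in tray y: either end may be the free one. Its axes are parallel to the tray's.
- charged_pack: An identical battery already seated in the other pocket; to be left alone. Origin: centre of its underside.
- oximeter: White finger clip oximeter, 32 x 56 x 28 mm, on the tray's +y half near its robot-side edge. Bystander. Origin: centre of its underside.
- tape: Roll of paper tape lying flat, 60 mm diameter, 22 mm high, on the tray's -y half near its robot-side edge. Bystander. Origin: centre of its underside.
- bottle: Small amber medicine jar, 42 mm diameter, 62 mm high, on the table just beyond the rail. Bystander. Origin: centre of its underside.
- jar: White jar, 54 mm diameter, 70 mm high, on the table just beyond the rail. Bystander. Origin: centre of its underside.
- cup: Steel cup, 70 mm diameter, 80 mm high, on the table to the left of the tray. Bystander. Origin: centre of its underside.
- dish: Empty steel instrument dish, 200 x 100 x 35 mm, on the table to the right of the tray. Bystander. Origin: centre of its underside.

How it is judged:
By the outcome, as a careful person would: the job done as asked, in the order asked, and still so for the second after the job is handed in, with the robot touching nothing.
It also fails if it takes over 58 s, if anything falls off the work surface, if the arm or the gripper's body presses on something with over 40 N, if the wrist force passes 120 N, or if a joint passes its speed limit or range.

## Working session

There is one attempt and no reset: what is moved stays moved. The work goes in short steps, Python scripts to look and compute and a shell command to move; the robot and the scene stay as the last step left them, time stands still between calls to the robot, and variables do not carry over. Pictures are saved under pics/ and viewed, about 8 in all and at most 12, crops included, and the job is handed in when it is done.

```bash
mkdir -p pics
python3 - <<'E'
from cell import *
import cv2
s=observe();print(s)
for n in("top","scene"):
    cv2.imwrite(f"pics/{n}0.png",get_image(n)[:,:,::-1]);print(n,camera_params(n))
E
```

```text
{'clock': 0.0, 'joints': array([-1.43658386,  0.43523253,  0.02502137,  1.57408537, -0.01155754,
        1.13396774, -0.07510467]), 'dq': array([-0.00041306,  0.00108927, -0.00045102,  0.00146569, -0.00052211,
        0.00018719, -0.0006336 ]), 'joint_efforts': array([-2.81878902e-04, -6.67866397e+01,  9.84570198e-01, -3.14464438e+01,
       -6.05668151e-02,  4.27112239e-02,  1.67157918e-04]), 'position': array([0.14661259, 0.60709295, 0.25094411]), 'ee_rot': array([ 3.71269835e-01,  3.11955947e+00, -2.43378571e-03]), 'force': array([ 1.10647415, -0.70425074, -0.53363777]), 'ft_torque': array([0.03519199, 0.02895558, 0.01881859]), 'width': 0.9981466720385337}
top {'intrinsics': array([[380.26035896,   0.        , 282.96582596],
       [  0.        , 380.26035896, 204.93072974],
       [  0.        ,   0.        ,   1.        ]]), 'xyz': array([ 0.33486446, -0.02544316,  1.17687218]), 'orientation': array([-2.10863936,  2.14339771, -0.19657242])}
scene {'intrinsics': array([[407.48580969,   0.        , 274.48433584],
       [  0.        , 407.48580969, 208.44513183],
       [  0.        ,   0.        ,   1.        ]]), 'xyz': array([0.84162855, 0.53507694, 1.00076185]), 'orientation': array([-0.75365531, -2.79988307,  0.80284766])}
```

View pics/top0.png

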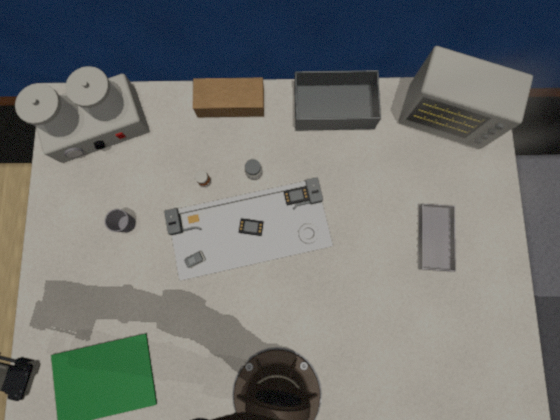

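View pics/scene0.png

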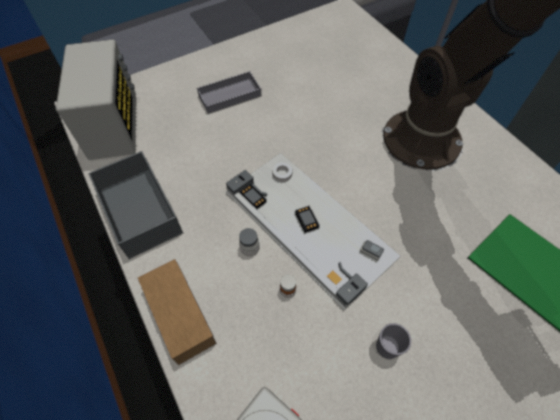

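Top view: the pack is at about (251,227), the free brass pocket at the +y end (193,219), the charged pack at (296,196), and the stops at (174,221) and (314,190). The scene view agrees, with the pack at (307,218) and the brass at (334,277).

```bash
cat > h.py <<'E'
from cell import *
import cv2, numpy as np
from scipy.spatial.transform import Rotation as R
P={n:camera_params(n) for n in("top","scene")}
def ray(n,uv,z):
    c=P[n];uv=np.atleast_2d(uv).astype(float)
    d=np.c_[uv,np.ones(len(uv))]@np.linalg.inv(c["intrinsics"]).T@R.from_rotvec(c["orientation"]).as_matrix().T
    return c["xyz"]+d*((z-c["xyz"][2])/d[:,2])[:,None]
def proj(n,p):
    c=P[n];q=(np.atleast_2d(p)-c["xyz"])@R.from_rotvec(c["orientation"]).as_matrix()
    q=q@c["intrinsics"].T;return q[:,:2]/q[:,2:]
def blobs(m,amin):
    n,l,s,c=cv2.connectedComponentsWithStats(m.astype(np.uint8))
    return [(s[i,4],c[i],l==i) for i in range(1,n) if s[i,4]>=amin]
E
python3 - <<'E'
from h import *
for n,(x,y,w,h),k in(("top",(155,170,185,115),4),("scene",(210,140,200,180),3)):
    im=get_image(n)
    c=im[y:y+h,x:x+w]; cv2.imwrite(f"pics/{n}c.png",cv2.resize(c,None,fx=k,fy=k,interpolation=cv2.INTER_CUBIC)[:,:,::-1])
    hsv=cv2.cvtColor(im,cv2.COLOR_RGB2HSV)
    roi=np.zeros(im.shape[:2],bool);roi[y:y+h,x:x+w]=1
    for nm,m in(("dark",hsv[...,2]<75),("brass",(hsv[...,1]>110)&(hsv[...,2]>120))):
        for a,ce,mm in blobs(m&roi,12):
            r=cv2.minAreaRect(np.argwhere(mm)[:,::-1].astype(np.float32))
            print(n,nm,a,ce.round(1),r,ray(n,ce,.024 if nm=="dark" else .006)[0].round(4))
E
```

```text
top dark 159 [297.7 195.7] ((296.5823669433594, 195.37057495117188), (14.642807960510254, 23.536958694458008), 77.47119140625) [ 0.5767 -0.0747  0.024 ]
top dark 65 [178.7 224. ] ((178.82354736328125, 223.20591735839844), (9.943960189819336, 24.73863410949707), 14.03624439239502) [0.4943 0.2906 0.024 ]
top dark 130 [250.5 227.1] ((250.6899871826172, 226.66995239257812), (22.203153610229492, 14.142135620117188), 8.13010311126709) [0.4812 0.0714 0.024 ]
top dark 20 [172.2 222.6] ((172.0500030517578, 222.65000915527344), (2.5298221111297607, 6.640782833099365), 71.56504821777344) [0.4989 0.3109 0.024 ]
top brass 58 [193.2 218.5] ((193.00003051757812, 218.50001525878906), (5.820854663848877, 9.45888900756836), 75.96376037597656) [0.5132 0.2512 0.006 ]
scene dark 479 [399.2 150. ] ((396.5, 153.0), (26.0, 25.0), 90.0) [0.1084 0.0149 0.024 ]
scene dark 27 [241.1 177.6] ((241.25001525878906, 177.75), (7.071067810058594, 3.5355336666107178), 45.0) [ 0.5783 -0.1386  0.024 ]
scene dark 329 [249.2 192.7] ((248.00843811035156, 189.75498962402344), (41.01140594482422, 22.579753875732422), 30.57922
[... 332 characters left out ...]
.0671 0.024 ]
scene dark 16 [370.1 252.2] ((370.6000061035156, 252.30001831054688), (14.758047103881836, 0.8944271206855774), 26.56505012512207) [0.3968 0.2497 0.024 ]
scene dark 30 [354.1 285.1] ((354.0, 285.0), (8.485280990600586, 2.8284268379211426), 45.0) [0.4869 0.3031 0.024 ]
scene dark 36 [286.4 291.2] ((286.6239929199219, 291.5679931640625), (12.343096733093262, 5.008792877197266), 10.30484676361084) [0.6428 0.2312 0.024 ]
scene dark 103 [347.1 298. ] ((350.9949645996094, 297.1740417480469), (13.48370361328125, 29.0069580078125), 79.11447143554688) [0.522  0.3219 0.024 ]
scene brass 75 [333.8 277.2] ((334.0, 277.5), (10.60660171508789, 6.363960266113281), 45.0) [0.5132 0.2549 0.006 ]
```

View pics/topc.png

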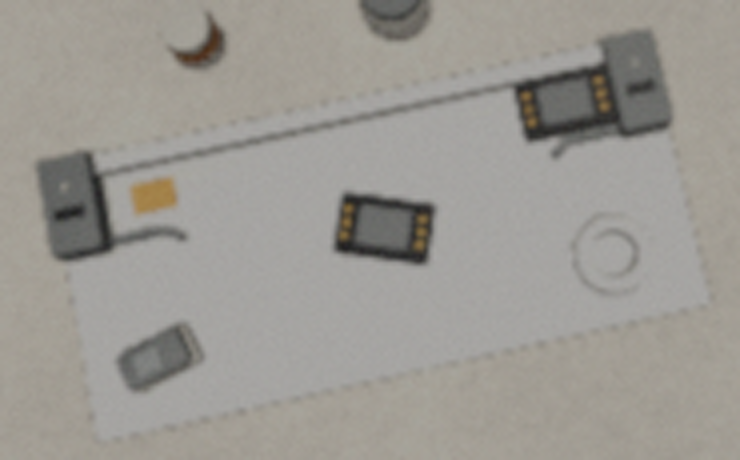

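View pics/scenec.png

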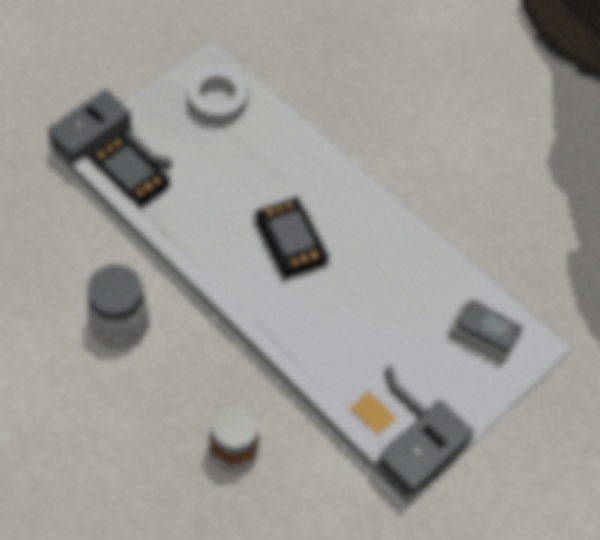

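Crops: the pack's top corners in the top crop are (342,193), (433,206), (428,263) and (335,250). The tray's robot-side corners are (100,438) and (710,303). The free pocket is the left one (+y), with brass at (154,196).

```bash
cat >> h.py <<'E'
def rz(a): return np.array([[np.cos(a),-np.sin(a)],[np.sin(a),np.cos(a)]])
def fit(local,world):  # rigid 2D
    l=np.array(local,float);w=np.array(world,float);a=l-l.mean(0);b=w-w.mean(0)
    th=np.arctan2((a[:,0]*b[:,1]-a[:,1]*b[:,0]).sum(),(a*b).sum())
    t=w.mean(0)-rz(th)@l.mean(0);return t,th,w-(l@rz(th).T+t)
E
python3 - <<'E'
from h import *
T=lambda p:(np.array(p)+.5)/4-.5+[155,170]
S=lambda p:(np.array(p)+.5)/3-.5+[210,140]
W=lambda n,p,z:ray(n,(T if n=="top" else S)(p),z)[:,:2]
res={}
tl=np.array([[-.110,.240],[-.110,-.240]])
tr={"top":[(100,438),(710,303)],"scene":[(568,347),(212,42)]}
br={"top":[(130,183),(173,178),(178,207),(136,215)],"scene":[(372,391),(397,414),(376,433),(350,409)]}
st={"top":[(100,177),(607,66)],"scene":[]}
ch={"top":[(515,86),(605,68),(612,122),(527,140)],"scene":[(90,158),(126,137),(168,185),(143,206)]}
pk={"top":[(342,193),(433,206),(428,263),(335,250)],"scene":[(256,212),(300,198),(328,262),(284,278)]}
for n in("top","scene"):
    w=[*W(n,tr[n],.006),W(n,br[n],.006).mean(0),W(n,ch[n],.024).mean(0)]
    t,th,r=fit([*tl,[.067,.164],[.067,-.164]],w)
    print(n,t.round(4),np.degrees(th).round(2),(r*1000).round(1).tolist())
    p=W(n,pk[n],.024);c=p.mean(0);e=[p[1]-p[0],p[2]-p[1],p[3]-p[2],p[0]-p[3]]
    print(" pack",c.round(4),[ (np.linalg.norm(x).round(3),(np.degrees(np.arctan2(x[1],x[0]))%180).round(1)) for x in e], "local",(rz(-th)@(c-t)).round(4))
E
```

```text
top [0.4815 0.0772] 11.51 [[2.9, -3.2], [1.3, 2.2], [-1.3, -0.1], [-2.8, 1.1]]
 pack [0.4827 0.0707] [(np.float64(0.071), np.float64(80.9)), (np.float64(0.044), np.float64(174.6)), (np.float64(0.072), np.float64(81.1)), (np.float64(0.044), np.float64(173.3))] local [-0.0001 -0.0067]
scene [0.4817 0.083 ] 11.99 [[3.3, -4.2], [0.5, 3.6], [-1.4, -2.7], [-2.4, 3.3]]
 pack [0.4856 0.079 ] [(np.float64(0.045), np.float64(170.0)), (np.float64(0.073), np.float64(78.0)), (np.float64(0.044), np.float64(171.9)), (np.float64(0.074), np.float64(78.5))] local [ 0.0029 -0.0047]
```

```bash
cat >> h.py <<'E'
t0=np.array([.4816,.0800]);TH=np.radians(11.75)
def st(target=None,z=None,yaw=None):
    s=observe();Rm=R.from_rotvec(s["ee_rot"]).as_matrix();p=s["position"]
    l=rz(-TH)@(p[:2]-t0);y=np.degrees(np.arctan2(Rm[1,1],Rm[0,1])-TH)
    print("t",round(s["clock"],2),"local mm",(l*1000).round(1),"z",round(p[2]*1000,1),"tool-y yaw rel tray",round(y,2),"F tray",(rz(-TH)@s["force"][:2]).round(1),s["force"][2].round(1),"w",round(s["width"],3),"j",s["joints"].round(2),"toolz",Rm[:,2].round(3))
    if target is not None:
        g=np.r_[t0+rz(TH)@(np.array(target)/1000),z/1000]
        print(" units of shift",((Rm.T@(g-p))/.04).round(2),"turn",(((y-yaw+180)%360-180)/6).round(2))
E
python3 -m jog '[30,0,0,0,-1,30,0,0,0,-1,30,0,0,0,-1,30,0,0,0,-1,30,0,0,0,-0.2,30,0,0,0,0,30,0,0,0,0]' 10
python3 -c "
from h import *
st([-65,-6],150,90)"
```

```text
clock: 0.78
position: [0.1464, 0.6064, 0.2496]
ee_rot: [0.341, -3.122, 0.006]
force: [-0.2, -0.7, 0.2]
width: 0.541
t 0.78 local mm [-221.   583.6] z 249.6 tool-y yaw rel tray 90.73 F tray [-0.4 -0.6] 0.2 w 0.541 j [-1.37  0.44 -0.08  1.57  0.04  1.14  0.34] toolz [-0.001 -0.004 -1.   ]
 units of shift [ -3.72 -14.78   2.54] turn 0.12
```

```bash
python3 -m jog '[30,-0.2,-0.78,0,0,30,-0.2,-0.78,0,0,30,-0.2,-0.78,0,0,30,-0.2,-0.78,0,0,30,-0.2,-0.78,0,0,30,-0.2,-0.78,0,0,30,-0.2,-0.78,0,0,30,-0.2,-0.78,0,0,30,-0.2,-0.78,0,0,30,-0.2,-0.78,0,0,30,-0.2,-0.78,0,0,30,-0.2,-0.78,0,0,30,-0.2,-0.78,0,0,30,-0.2,-0.78,0,0,30,-0.2,-0.78,0,0,30,-0.2,-0.78,0,0,30,-0.2,-0.78,0,0,30,-0.2,-0.78,0,0,30,0,0,0,0,30,0,0,0,0]'
python3 -c "
from h import *
st([-65,-6],110,90)"
```

```text
clock: 2.45
position: [0.4027, 0.0595, 0.25]
ee_rot: [-0.244, 3.129, 0.011]
force: [0.0, 1.2, -0.1]
width: 0.323
t 2.45 local mm [-81.4  -4. ] z 250.0 tool-y yaw rel tray 87.16 F tray [0.2 1.1] -0.1 w 0.323 j [-0.58  0.06  0.33  2.09 -0.03  0.99  1.49] toolz [ 0.002  0.007 -1.   ]
 units of shift [-0.4  -0.05  3.5 ] turn -0.47
```

```bash
python3 -m jog '[30,-0.13,0,0.7,-0.2,30,-0.13,0,0.7,-0.2,30,-0.12,0,0.7,0,30,0,0,0.7,0,30,0,0,0.7,0,30,0,0,0.7,0,30,0,0,0.5,0,30,0,0,0,0,30,0,0,0,0]'
python3 - <<'E'
from h import *
st([-65,-6],38,90)
a=get_image("top")[170:285,155:340];b=get_image("scene")[140:300,210:400]
cv2.imwrite("pics/d1.png",np.vstack([cv2.resize(a,(480,298)),cv2.resize(b,(480,400*298//298))[:300]])[:,:,::-1])
E
```

```text
clock: 3.2
position: [0.4219, 0.072, 0.0576]
ee_rot: [-0.293, 3.115, 0.02]
force: [0.7, -0.9, 0.7]
width: 0.328
t 3.2 local mm [-60.1   4.3] z 57.6 tool-y yaw rel tray 89.02 F tray [ 0.5 -1. ] 0.7 w 0.328 j [-0.47  0.42  0.24  2.27 -0.24  0.46  1.72] toolz [ 0.011  0.014 -1.   ]
 units of shift [ 0.12 -0.26  0.49] turn -0.16
```

View pics/d1.png

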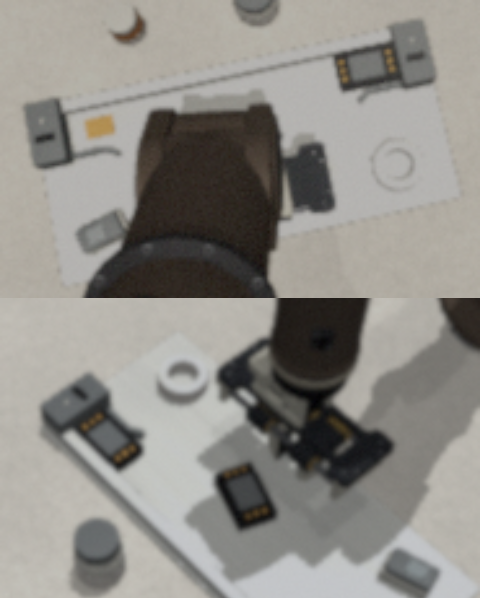

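The scene half shows the fingers just robot-side of the pack, at about (310,450), parallel to the rail and clear of everything. I'll descend next.

```bash
python3 -m jog '[30,0.06,-0.13,0.25,-0.16,30,0.06,-0.13,0.22,0,30,0,0,0,0]'
python3 -c "
from h import *
st([-50,-6],37,90)"
```

```text
clock: 3.55
position: [0.423, 0.0626, 0.0429]
ee_rot: [-0.321, 3.102, 0.024]
force: [-0.4, -0.9, 0.8]
width: 0.326
t 3.55 local mm [-60.9  -5.1] z 42.9 tool-y yaw rel tray 90.07 F tray [-0.6 -0.8] 0.8 w 0.326 j [-0.43  0.44  0.21  2.28 -0.26  0.41  1.78] toolz [ 0.021  0.017 -1.   ]
 units of shift [-0.27 -0.02  0.15] turn 0.01
```

```bash
python3 -m jog '[30,0,0,0.15,0,30,-0.12,0,0,0,30,-0.12,0,0,0,30,-0.12,0,0,0,30,-0.12,0,0,0,30,-0.12,0,0,0,30,-0.12,0,0,0,30,-0.12,0,0,0,30,-0.12,0,0,0,30,-0.12,0,0,0,30,-0.12,0,0,0,30,0,0,0,0]'
python3 -c "
from h import *
st([34,-6],37,90)"
```

```text
clock: 4.55
position: [0.4773, 0.0745, 0.0405]
ee_rot: [-0.317, 3.099, 0.026]
force: [0.3, -0.1, -0.4]
width: 0.328
t 4.55 local mm [-5.3 -4.5] z 40.5 tool-y yaw rel tray 89.95 F tray [ 0.3 -0.1] -0.4 w 0.328 j [-0.42  0.51  0.22  2.16 -0.26  0.47  1.77] toolz [ 0.025  0.019 -1.   ]
 units of shift [-0.98 -0.04  0.11] turn -0.01
```

```bash
python3 -m jog '[30,-0.1,0,0.04,0,30,-0.1,0,0.03,0,30,-0.1,0,0.02,0,30,-0.1,0,0,0,30,-0.1,0,0,0,30,-0.1,0,0,0,30,0,0,0,0]'
python3 - <<'E'
from h import *
st([34,-6],38,90)
b=get_image("scene")[140:300,210:400]
cv2.imwrite("pics/d2.png",cv2.resize(b,None,fx=3,fy=3,interpolation=2)[:,:,::-1])
E
```

```text
clock: 5.13
position: [0.5021, 0.0798, 0.0368]
ee_rot: [-0.318, 3.101, 0.026]
force: [0.2, 0.4, 0.3]
width: 0.325
t 5.13 local mm [20.  -4.4] z 36.8 tool-y yaw rel tray 89.95 F tray [0.3 0.3] 0.3 w 0.325 j [-0.42  0.54  0.22  2.1  -0.26  0.5   1.77] toolz [ 0.022  0.019 -1.   ]
 units of shift [-0.35 -0.04 -0.02] turn -0.01
```

View pics/d2.png

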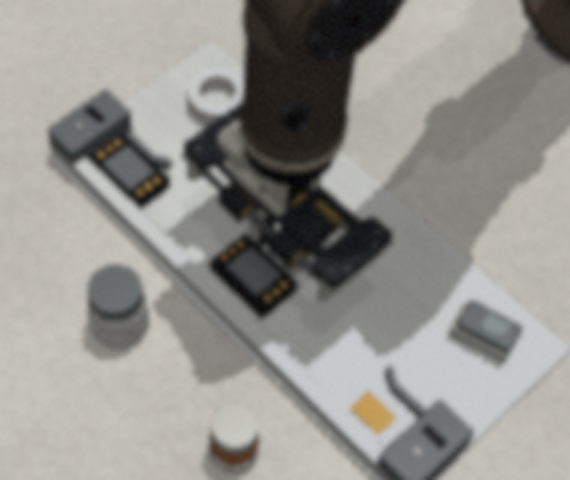

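The pack is now square and nearly at the rail, at crop position (252,275). I'll finish with small steps until the force rises.

```bash
python3 -m jog '[30,-0.06,0,0,0,30,-0.06,0,0,0,30,-0.06,0,0,0,30,-0.06,0,0,0,30,-0.06,0,0,0,30,0,0,0,0]'
python3 -c "
from h import *
st([34,-6],38,90)"
python3 -m jog '[30,-0.05,0,0,0,30,-0.05,0,0,0,30,0,0,0,0]'
python3 -c "
from h import *
st([34,-6],38,90)"
```

```text
clock: 5.68
position: [0.5141, 0.0822, 0.037]
ee_rot: [-0.317, 3.102, 0.026]
force: [-1.0, -0.2, -0.1]
width: 0.33
t 5.68 local mm [32.3 -4.4] z 37.0 tool-y yaw rel tray 89.95 F tray [-1.  0.] -0.1 w 0.33 j [-0.41  0.55  0.22  2.07 -0.26  0.52  1.77] toolz [ 0.021  0.019 -1.   ]
 units of shift [-0.04 -0.04 -0.02] turn -0.01
clock: 5.93
position: [0.5141, 0.0822, 0.0364]
ee_rot: [-0.318, 3.11, 0.025]
force: [-0.1, -0.2, -0.3]
width: 0.331
t 5.93 local mm [32.2 -4.4] z 36.4 tool-y yaw rel tray 89.93 F tray [-0.2 -0.1] -0.3 w 0.331 j [-0.41  0.56  0.22  2.06 -0.26  0.53  1.77] toolz [ 0.013  0.018 -1.   ]
 units of shift [-0.04 -0.04 -0.04] turn -0.01
```

```bash
python3 -m jog '[30,-0.12,0,0,0,30,-0.12,0,0,0]'
python3 -c "
from h import *
st([34,-6],38,90)"
python3 -m jog '[30,-0.2,0,0,0,30,-0.2,0,0,0]'
python3 -c "
from h import *
st([34,-6],38,90)"
```

```text
clock: 6.1
position: [0.5148, 0.0824, 0.0353]
ee_rot: [0.319, -3.123, -0.025]
force: [-16.6, -3.5, 12.6]
width: 0.327
t 6.1 local mm [33.  -4.4] z 35.3 tool-y yaw rel tray 89.9 F tray [-17.  -0.] 12.6 w 0.327 j [-0.41  0.57  0.22  2.05 -0.26  0.56  1.77] toolz [-0.004  0.016 -1.   ]
 units of shift [-0.03 -0.04 -0.07] turn -0.02
clock: 6.27
position: [0.5152, 0.0825, 0.033]
ee_rot: [0.315, -3.094, -0.024]
force: [-22.6, -5.2, 19.6]
width: 0.326
t 6.27 local mm [33.4 -4.4] z 33.0 tool-y yaw rel tray 89.84 F tray [-23.1  -0.5] 19.6 w 0.326 j [-0.41  0.58  0.22  2.02 -0.25  0.6   1.77] toolz [-0.033  0.012 -0.999]
 units of shift [-0.01 -0.04 -0.13] turn -0.03
```

```bash
python3 -m jog '[30,0.3,0,0,0,30,0.4,0,-0.1,0,30,0.5,0,-0.8,0,0,0.7,0,-1,0,0,0.7,0,-1,0,0,0.7,0,-0.5,1,0,0,-0.5,0,1,0,0,-0.5,0,1,0,0,-0.5,0,1,0,0,-0.5,0,1,0,0,-0.5,0,1,0,0,0,0,1,0,0,0,0,1,0,0,0,0,1,0,0,0,0,1,0,0,0,0,1,0,0,0,0,1,0,0,0,0,1,0,0,0,0,1]'
python3 - <<'E'
from h import *
st([61,-70],120,0)
b=get_image("scene")[140:300,210:400]
a=get_image("top")[170:285,155:340]
cv2.imwrite("pics/d3.png",np.hstack([cv2.resize(a,(400,249)),cv2.resize(b,(400,337))[:249]])[:,:,::-1])
cv2.imwrite("pics/d3s.png",cv2.resize(b,None,fx=4,fy=4,interpolation=2)[:600,:,::-1])
E
```

```text
clock: 7.85
position: [0.3902, -0.0479, 0.1717]
ee_rot: [-1.929, -2.456, -0.011]
force: [0.1, 0.7, -0.1]
width: 0.007
t 7.85 local mm [-115.5 -106.6] z 171.7 tool-y yaw rel tray 1.95 F tray [0.2 0.6] -0.1 w 0.007 j [-0.58  0.18  0.67  2.23 -0.18  0.79  0.46] toolz [-0.01   0.017 -1.   ]
 units of shift [0.74 4.45 1.28] turn 0.33
```

View pics/d3s.png

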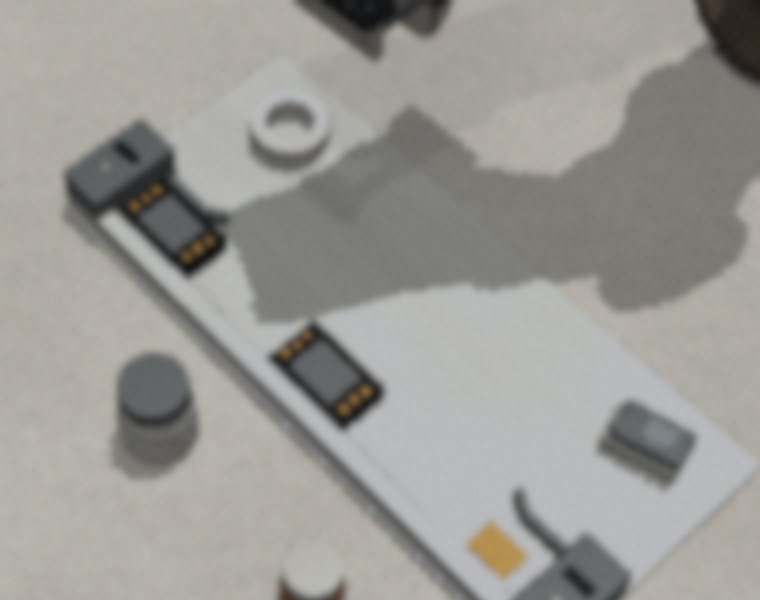

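The pack lies against the rail, square, with corners near (268,354), (315,322), (383,390) and (345,428). Next I'll compare it with the charged pack, which is known to be flush.

Run:
```python
from h import *
S=lambda p:(np.array(p)+.5)/4-.5+[210,140]
for q in([(268,354),(315,322),(383,390),(345,428)],[(120,205),(160,180),(228,242),(190,274)]):
    w=ray("scene",S(q),.024)[:,:2]; print(((w.mean(0)-t0)@rz(TH)*1000).round(1))
# label centroids
for n in("scene","top"):
    im=get_image(n);hsv=cv2.cvtColor(im,cv2.COLOR_RGB2HSV).astype(int)
    m=(hsv[...,1]>90)&(hsv[...,2]>70)&(hsv[...,0]<30)
    k=[(c) for a,c,_ in blobs(m,5) if np.all(np.abs((ray(n,c,.024)[0,:2]-t0)@rz(TH)-[.067,0])<[.03,.22])]
    print(n,[((ray(n,c,.024)[0,:2]-t0)@rz(TH)*1000).round(1).tolist() for c in k])
```

```text
[66.1  2.3]
[  65.5 -160.1]
scene [[65.4, -192.4], [66.2, -134.2], [67.3, -27.9], [66.6, 28.8], [73.0, 168.8]]
top [[76.4, -194.5], [65.5, -137.1], [60.6, -195.0], [65.5, -31.3], [65.2, 25.6], [62.6, 158.0]]
```

```bash
python3 -m jog '[0,0.1,0.6,0,0.33,0,0.1,0.6,0,0,0,0.1,0.6,0.1,0,0,0.1,0.6,0.2,0,0,0.1,0.6,0.2,0,0,0.1,0.6,0.2,0,0,0.1,0.6,0.2,0,0,0,0.2,0.2,0,0,0,0,0,0,0,0,0,0,0]'
python3 - <<'E'
from h import *
st([63,-70],40,0)
E
```

```text
clock: 8.88
position: [0.5617, 0.0242, 0.1237]
ee_rot: [-1.916, -2.463, -0.017]
force: [-0.5, -0.7, -0.1]
width: 0.003
t 8.88 local mm [ 67.1 -70.9] z 123.7 tool-y yaw rel tray 2.5 F tray [-0.7 -0.5] -0.1 w 0.003 j [-0.52  0.52  0.56  1.9  -0.39  0.84  0.5 ] toolz [-0.01   0.022 -1.   ]
 units of shift [-0.02 -0.09  2.09] turn 0.42
```

```bash
python3 -m jog '[0,0,-0.1,0,0.45,0,0,0,0.4,0.1,0,0,0,0.4,0,0,0,0,0.4,0,0,0,0,0.3,0,0,0,0,0,0,0,0,0,0,0]'
python3 - <<'E'
from h import *
st([63,-70],40,0)
E
```

```text
clock: 9.47
position: [0.5511, 0.0197, 0.0663]
ee_rot: [-1.985, -2.406, -0.018]
force: [0.6, -0.6, -0.5]
width: 0.003
t 9.47 local mm [ 55.7 -73.2] z 66.3 tool-y yaw rel tray -0.79 F tray [ 0.4 -0.7] -0.5 w 0.003 j [-0.48  0.59  0.51  1.97 -0.47  0.71  0.52] toolz [-0.01   0.023 -1.   ]
 units of shift [0.07 0.18 0.66] turn -0.13
```

```bash
python3 -m jog '[0,0.07,0.18,0,-0.13,0,0,0,0.2,0,0,0,0,0.2,0,0,0,0,0.2,0,0,0,0,0,0]'
python3 - <<'E'
from h import *
st([63,-60],38,0)
E
```

```text
clock: 9.88
position: [0.559, 0.0245, 0.044]
ee_rot: [-1.968, -2.425, -0.024]
force: [-0.7, -0.1, -0.5]
width: 0.003
t 9.88 local mm [ 64.5 -70.1] z 44.0 tool-y yaw rel tray 0.13 F tray [-0.7  0. ] -0.5 w 0.003 j [-0.46  0.63  0.48  1.96 -0.5   0.67  0.55] toolz [-0.005  0.024 -1.   ]
 units of shift [ 0.25 -0.04  0.16] turn 0.02
```

```bash
python3 -m jog '[0,0.1,0,0.12,0,0,0.1,0,0,0,0,0.1,0,0,0,0,0.1,0,0,0,0,0.1,0,0,0,0,0.1,0,0,0,0,0.1,0,0,0,0,0.1,0,0,0,0,0.1,0,0,0,0,0.1,0,0,0]'
python3 - <<'E'
from h import *
st([64,118],38,0)
b=get_image("scene")[170:310,230:390]
cv2.imwrite("pics/d4.png",cv2.resize(b,None,fx=4,fy=4,interpolation=2)[:,:,::-1])
E
```

```text
clock: 10.72
position: [0.5498, 0.067, 0.0395]
ee_rot: [-1.969, -2.424, -0.023]
force: [0.1, -0.7, -0.4]
width: 0.002
t 10.72 local mm [ 64.1 -26.6] z 39.5 tool-y yaw rel tray 0.09 F tray [-0.1 -0.7] -0.4 w 0.002 j [-0.54  0.63  0.48  1.98 -0.51  0.65  0.48] toolz [-0.005  0.023 -1.   ]
 units of shift [3.61 0.   0.12] turn 0.02
```

View pics/d4.png

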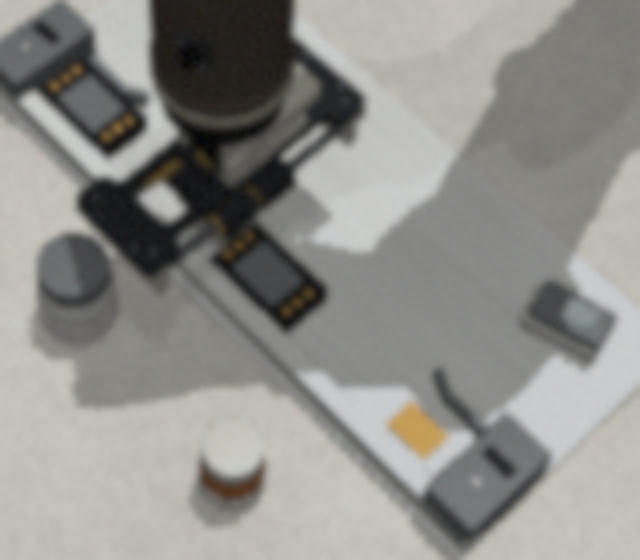

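The pack slides flush along the rail, at crop position (270,280). The gripper body clears the jar.

```bash
python3 -m jog '[0,0.1,0,0,0,0,0.1,0,0,0,0,0.1,0,0,0,0,0.1,0,0,0,0,0.1,0,0,0,0,0.1,0,0,0,0,0.1,0,0,0,0,0.1,0,0,0,0,0.1,0,0,0,0,0.1,0,0,0,0,0.1,0,0,0,0,0.1,0,0,0,0,0.1,0,0,0,0,0.1,0,0,0,0,0.1,0,0,0,0,0.1,0,0,0,0,0.1,0,0,0,0,0.1,0,0,0]'
python3 - <<'E'
from h import *
st([64,118],39,0)
b=get_image("scene")[190:310,250:390]
cv2.imwrite("pics/d5.png",cv2.resize(b,None,fx=4,fy=4,interpolation=2)[:,:,::-1])
E
```

```text
clock: 12.27
position: [0.5332, 0.1455, 0.0414]
ee_rot: [-1.968, -2.424, -0.023]
force: [-0.1, -0.7, -0.5]
width: 0.007
t 12.27 local mm [63.8 53.6] z 41.4 tool-y yaw rel tray 0.11 F tray [-0.3 -0.7] -0.5 w 0.007 j [-0.69  0.63  0.49  1.98 -0.52  0.65  0.35] toolz [-0.005  0.023 -1.   ]
 units of shift [1.61 0.01 0.1 ] turn 0.02
```

View pics/d5.png

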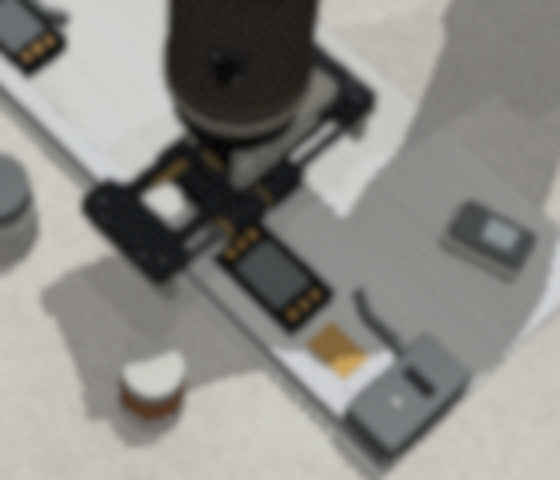

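Still flush, at crop position (272,278), and entering the pocket mouth. I'll continue more slowly.

```bash
python3 -m jog '[0,0.1,0,0.03,0,0,0.1,0,0.03,0,0,0.1,0,0.02,0,0,0.1,0,0,0,0,0.1,0,0,0,0,0.1,0,0,0,0,0.1,0,0,0,0,0.1,0,0,0,0,0.1,0,0,0,0,0.1,0,0,0,0,0.1,0,0,0,0,0.08,0,0,0,0,0.06,0,0,0]'
python3 - <<'E'
from h import *
st([64,118],39,0)
E
python3 -m jog '[0,0.05,0,0,0,0,0.05,0,0,0,0,0.05,0,0,0]'
python3 - <<'E'
from h import *
st([64,118],39,0)
E
```

```text
clock: 13.4
position: [0.5215, 0.2002, 0.039]
ee_rot: [-1.967, -2.425, -0.023]
force: [0.1, -0.6, -1.0]
width: 0.007
t 13.4 local mm [ 63.5 109.6] z 39.0 tool-y yaw rel tray 0.17 F tray [ 0.  -0.6] -1.0 w 0.007 j [-0.79  0.64  0.5   1.97 -0.53  0.66  0.25] toolz [-0.006  0.024 -1.   ]
 units of shift [0.21 0.01 0.01] turn 0.03
clock: 13.65
position: [0.5204, 0.2059, 0.0392]
ee_rot: [-1.968, -2.426, -0.022]
force: [1.3, -9.2, -0.1]
width: 0.006
t 13.65 local mm [ 63.7 115.4] z 39.2 tool-y yaw rel tray 0.15 F tray [-0.6 -9.3] -0.1 w 0.006 j [-0.81  0.64  0.5   1.97 -0.53  0.66  0.24] toolz [-0.005  0.022 -1.   ]
 units of shift [0.07 0.01 0.01] turn 0.02
```

Contact shows at 115.4, with 9 N. I'll press a little more to confirm that it is the stop.

```bash
python3 -m jog '[0,0.1,0,0,0,0,0.1,0,0,0]'
python3 - <<'E'
from h import *
st()
E
python3 -m jog '[0,0.18,0,0,0,0,0.18,0,0,0]'
python3 - <<'E'
from h import *
st()
E
```

```text
clock: 13.82
position: [0.5203, 0.2061, 0.0393]
ee_rot: [-1.98, -2.425, -0.014]
force: [2.3, -12.8, -0.6]
width: 0.007
t 13.82 local mm [ 63.6 115.6] z 39.3 tool-y yaw rel tray -0.2 F tray [ -0.4 -12.9] -0.6 w 0.007 j [-0.82  0.64  0.51  1.97 -0.52  0.66  0.23] toolz [-0.003  0.014 -1.   ]
clock: 13.98
position: [0.5201, 0.2065, 0.0394]
ee_rot: [2.0, 2.421, -0.001]
force: [3.1, -21.1, 1.9]
width: 0.001
t 13.98 local mm [ 63.5 116. ] z 39.4 tool-y yaw rel tray -0.86 F tray [ -1.3 -21.3] 1.9 w 0.001 j [-0.84  0.65  0.53  1.97 -0.51  0.66  0.2 ] toolz [ 0.001 -0.001 -1.   ]
```

```bash
python3 -m jog '[0,-0.2,0,0,0,0,-0.4,0,0,0,0,-0.4,0,-0.4,0,0,-0.6,0,-0.9,0,0,-0.8,-0.4,-0.9,0,0,-0.8,-0.8,-0.6,0,0,-0.8,-0.8,0,0,0,-0.6,-0.8,0,0,0,-0.4,-0.8,0,0,0,0,-0.8,0,0,0,0,-0.8,0,0,0,0,0,0,0,0,0,0,0,0]'
python3 - <<'E'
from h import *
st()
b=get_image("scene");a=get_image("top")[160:290,150:345]
cv2.imwrite("pics/d6.png",np.vstack([cv2.resize(b[140:310,210:410],(600,510),interpolation=2)[150:],cv2.resize(a,(600,400),interpolation=2)[:240]])[:,:,::-1])
for n in("scene","top"):
    im=get_image(n);hsv=cv2.cvtColor(im,cv2.COLOR_RGB2HSV).astype(int)
    m=(hsv[...,1]>90)&(hsv[...,2]>70)&(hsv[...,0]<30)
    k=[c for a,c,_ in blobs(m,4) if np.all(np.abs((ray(n,c,.024)[0,:2]-t0)@rz(TH)-[.067,0])<[.03,.22])]
    print(n,[((ray(n,c,.024)[0,:2]-t0)@rz(TH)*1000).round(1).tolist() for c in k])
E
```

```text
clock: 15.07
position: [0.3561, -0.0261, 0.1458]
ee_rot: [2.004, 2.415, 0.011]
force: [0.7, -0.4, -0.2]
width: 0.003
t 15.07 local mm [-144.5  -78.3] z 145.8 tool-y yaw rel tray -1.12 F tray [ 0.6 -0.5] -0.2 w 0.003 j [-0.73  0.16  0.75  2.36 -0.18  0.67  0.34] toolz [ 0.007  0.003 -1.   ]
scene [[66.1, -192.5], [66.2, -134.2], [65.2, 136.4], [66.6, 192.8]]
top [[65.9, -194.5], [65.4, -137.0], [65.4, 132.5], [65.1, 190.6]]
```

View pics/d6.png

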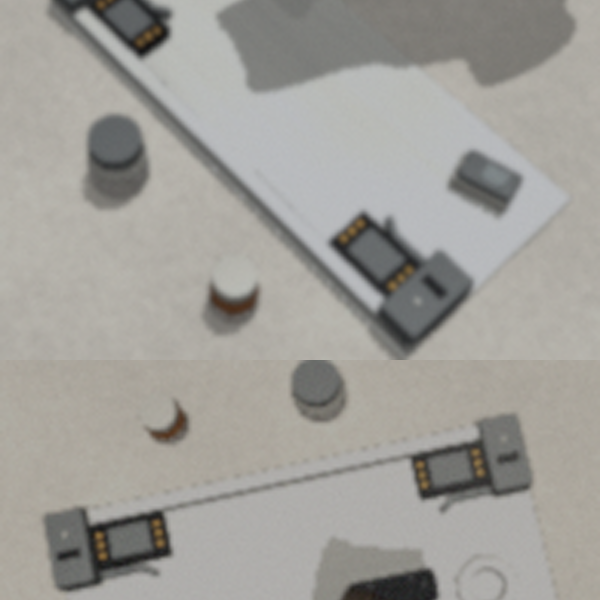

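The pack is home against the stop, at scene half (372,250), and square to the rail. The two batteries' contact centres are 328.0 mm (scene) and 327.3 mm (top) apart, where 328 is expected, and the bystanders are unmoved.

```bash
python3 -c "
from cell import *
print(sign_off())"
```

```text
the job is handed in; nothing more can be done
None
```

The loose battery is home in the +y pocket. I pushed it square against the back rail with spread fingertips, to about 23 N. I then slid it along the rail with the closed fingertips on its trailing end until it stopped, pressing to about 21 N. The gripper was withdrawn clear and I handed the job in at about 15 s.

**Last checks:**
- **Seating:** the two batteries' contact centres are 328.0 mm apart in the scene view and 327.3 mm in the top view. The ideal is 328 mm.
- **Rail:** its mean distance to the rail matches the charged battery's within about 0.5 mm.
- **Surroundings:** in the last pictures the charged battery, oximeter, bottle and jar looked unmoved. I did not measure the bystanders. The tape was only partly visible, and the cup and dish were outside those crops.

**Disagreements:**
- **Cameras:** the two cameras differ by 2–4 mm in absolute position along the rail, so I judged seating by the distance between batteries.
- **Contact point:** the stop was felt at a tool position 2–3 mm short of my estimate, about the size of the camera error. The slide was never checked for a gap to the rail beyond the two pictures taken along the way.

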